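# Clear the kitting tray and lay in the T bracket

### The job

A stray red knob is sitting in the T-shaped compartment of the blue kitting tray. First take it out and leave it in the white bin, then lay the black T bracket flat on the floor of that compartment, its crossbar in the wide end; set the bracket down rather than dropping it. Leave the aluminium bar in the tray and the blue and white knobs where they are.

Things in the scene. Friction and masses are not known exactly. Their poses are not given: they have to be found in the camera images.
- bracket: loose flat black T-shaped bracket, about 130 g, lying flat on the table beside the tray; 110 (x) x 58 (y) x 14 mm thick. Origin: middle of its length, on the underside; z up, x along the stem towards the crossbar. Stem 24 mm wide, x = -55 to +29 mm; crossbar 58 mm wide, x = +29 to +55 mm. Centre of mass at x = +10 mm. Its x starts within 65 degrees of world x.
- bracket_head (a point): middle of the bracket's crossbar, at x = +42 mm, z = +7 mm in the bracket's frame.
- tray: blue kitting tray fixed to the table, 170 (x) x 108 (y) x 11 mm high. Origin: centre of its underside; z up; yaw within 20 degrees. Floor 4 mm thick, blue walls rising 7 mm above it (a seated bracket stands 7 mm above them). At its +x end the T compartment, its T marked pale blue on the floor; at its -x end a crosswise one (33 x 96 mm) with an aluminium bar in it.
- slot (a point): where the bracket's origin belongs, on the T compartment's floor (tray frame x +19.5, z +4 mm); axes as the tray; the bracket's x must point along slot x (the reverse does not fit). Compartment: tail x -59.5 to -22 mm, 33 mm wide; middle x -22 to +24.5 mm, 96 mm wide, finger room beside the stem; wide end x +24.5 to +59.5 mm, 67 mm wide. Bracket play 4.5 mm all round.
- red_knob: loose red thumb knob (30 g) standing upright on the floor of the T-shaped compartment, in its middle or wide part; 32 mm tall. Origin: centre of its underside. Foot 26 mm in diameter and 7 mm tall, above it a round grip 24 mm in diameter (26 over its shallow flutes).
- red_knob_center (a point): middle of the red knob, on its axis 16 mm above its underside.
- bin: white square open bin fixed to the table, 120 x 120 x 30 mm tall outside, walls and floor 4 mm thick. Origin: centre of its underside.
- bar: bystander: loose aluminium bar 24 x 86 x 14 mm lying in the tray's crosswise compartment. Origin: centre of its underside; long axis y.
- blue_knob: bystander: blue thumb knob like the red one, standing on the table beyond the tray. Origin: centre of its underside.
- white_knob: bystander: white thumb knob like the red one, standing on the table beyond the tray. Origin: centre of its underside.
There are look-alikes about, which are no part of the job. Of the things that look like the red_knob, the smallest one is meant.

How it is judged:
By the outcome, as a careful person would: the job done as asked, in the order asked, and still so for the second after the job is handed in, with the robot touching nothing.
It also fails if it takes over 58 s, if anything falls off the work surface, if the arm or the gripper's body presses on something with over 40 N, if the wrist force passes 120 N, or if a joint passes its speed limit or range.

### The arm

A 6-joint arm with a two-finger parallel gripper is mounted at the origin on the work surface. World frame = base frame: x ahead of the robot, y to its left, z up, the work surface at z = 0. Lengths are in m, angles in rad, forces in N, time in s.
With the tool pointing down it reaches from about 0.375 to 0.975 m from the base axis. Payload 3.8 kg.
Tool frame: the origin (TCP) lies midway between the tips of the shut fingers; the grasp point (between the pads) lies 19 mm behind it; z points along the fingers, y is the line along which they close (so a half turn about z gives the same grasp; the last joint's range is limited). The gripper opens to 85 mm and grips with 20 to 120 N. Pads are 22 mm wide; open, the fingers measure 114 mm over their backs; the gripper's body (76 mm by 85 mm) begins 54 mm behind the grasp point. The pads swing forward as they close: fully open they stand 13 mm farther back than shut.
Start: joints at [-1.169, 0.264, 1.604, -0, 1.274, -0.037], TCP at [0.287, -0.611, 0.231] pointing down, gripper open.
Joint ranges: [-2.63, 2.63], [-0.94, 2.18], [0.31, 2.57], [-1.31, 4.45], [0, 2.66], [-2.55, 2.55]. Speed limits (rad/s): [2.57, 2.57, 3.14, 3.14, 3.14, 3.14].

### API

Orientations are given as a rotation vector (axis times angle).
In Python, from workcell import * gives the robot as it stands. The module is installed in compiled form; this text tells all that it offers.
- The arm moves only by the tool apply_moves, never from a script. Its arguments are lists of equal length, an entry for each row: "fingers": the opening, from 0 (shut) to 1 (fully open); "travel": the shift along the tool's x, y, z normalised to -1 to 1, where 1 is 0.05 m, a list of three; "rotation": the turn, a rotation vector about the tool's x, y, z normalised to -1 to 1, where 1 is 6 degrees, a list of three. In form: {"fingers": [fingers, ...], "travel": [[dx, dy, dz], ...], "rotation": [[ax, ay, az], ...]}. A call has 1 to 12 rows; each row shifts and turns the commanded pose from where the row before left it, along the tool's axes as they then stand; what a row does not reach is not made up. A row lasts 1/10 s, in which the tool goes at most 50 mm and 8.59 degrees, less where a joint would pass 70% of its speed; a pose out of reach is approached as far as the arm can. A call with a number of a shift or a turn outside -1 to 1 is refused whole. A call with a gripper value outside its range is refused whole. The fingers move at their own pace and stop on an object; "newtons" is the grip in N (left out, the last holds). Time passes only in rows, so rows that do not move let the fingers close. It gives the time, the measured TCP pose, the force, the opening and the grip force at its end, in the units of the state.
- read_state(): the state, without advancing time (a new reading comes with each control period).
- read_camera(name): name is "side" or "top"; returns a dict with "image" (384x512x3 uint8, red, green, blue), "fx", "fy", "cx", "cy" (pixels), "extrinsics" (4x4, takes a point from world to camera coordinates). Camera axes: x right, y down, z forward; pixel columns grow to the right and rows downward; lengths in m; the calibration is good to about 2 mm. A picture is of the moment at which its call begins. There is no depth.
- finish_job(): hands the job in; it is judged then, once.
Trained networks look in the newest picture that a camera, given by its name, has taken for a name from the list of things; names that differ only in an ending like _2 or _b are one class to them, and where a whole thing is asked for, a point or a joint stands for the part that bears it (a point fixed in the world has none). Each returns a list of dicts, best first, with "p" (0 to 1); they miss things now and then, are a little off and sometimes report something else, mostly with a low value. They report only what shows in the picture. A call takes as long as a camera call. They do not tell look-alikes from the thing itself.
- regions_of(camera, name): "mask" (384x512 bool, what is visible of it) and "bbox" ([left, top, width, height] in pixels, round what is visible of it).
- tip_of(camera, name): "location" ([column, row] in pixels: a listed point, or the origin of a listed thing).
The state is a dict: "time": time; "q": joint angles; "joint_vel": joint speeds; "joint_torque": joint torques, N m; "tool_pos": TCP position; "tcp_rot": TCP orientation; "wrist_force": force on the tool from outside, world axes, zero at the start; "torque": the same for the moment, N m; "width": opening from 0.0 (shut) to 1.0 (fully open); "grip_force": force on a finger pad.
Only numpy, scipy, OpenCV 4.12 (cv2) and the standard library are available. Lean on these libraries where they do the work, as an engineer would, in place of code of your own. Each camera call takes 0.05 s, during which the arm holds its last target. There are 200 camera calls.

## Working session

There is one attempt and no reset: what is moved stays moved. The work goes in short steps, Python scripts to look and compute and a tool call to move; the robot and the scene stay as the last step left them, time stands still between calls to the robot, and variables do not carry over. Pictures are saved under pics/ and viewed, at most 10 in all, crops included, and the job is handed in when it is done.

Besides the shell and the picture viewer there is one more tool, called as name(argument=value, ...), one argument or row to a line, values as JSON. apply_moves: Moves the arm, as the interface text tells. Scaled input: -1 to 1 covers 0.05 m each way for a shift and 6 degrees each way for a turn. Its arguments: {"type":"object","properties":{"fingers":{"type":"array","items":{"type":"number"}},"travel":{"type":"array","items":{"type":"array","items":{"type":"number"}}},"rotation":{"type":"array","items":{"type":"array","items":{"type":"number"}}},"newtons":{"type":"number"}},"required":["fingers","travel","rotation"]}

```bash
mkdir -p pics; cat > h.py <<'E'
from workcell import *
import numpy as np, cv2
from scipy.spatial.transform import Rotation as R
def ray(c,px):
    E=np.array(c["extrinsics"]); Rm,t=E[:3,:3],E[:3,3]
    d=Rm.T@np.array([(px[0]-c["cx"])/c["fx"],(px[1]-c["cy"])/c["fy"],1.]); return -Rm.T@t,d
def at_z(c,px,z):
    o,d=ray(c,px); return o+d*(z-o[2])/d[2]
def proj(c,p):
    E=np.array(c["extrinsics"]); q=E[:3,:3]@np.array(p)+E[:3,3]
    return np.array([c["fx"]*q[0]/q[2]+c["cx"],c["fy"]*q[1]/q[2]+c["cy"]])
def save(c,name): cv2.imwrite("pics/"+name,c["image"][:,:,::-1])
E
python3 - <<'E'
from h import *
s=read_state(); print({k:np.round(v,3) for k,v in s.items()})
ims=[]
for n in ["top","side"]:
    c=read_camera(n); ims.append(c["image"]); print(n,c["fx"],np.round(ray(c,(256,192)),3).tolist())
    for t,z in [("red_knob",.004),("red_knob_center",.02),("bracket",0),("bracket_head",.007),("slot",.004),("tray",0),("bin",0),("bar",.004),("blue_knob",0),("white_knob",0)]:
        for r in tip_of(n,t)[:4]: print(t,round(r["p"],2),np.round(r["location"],1),np.round(at_z(c,r["location"],z),4))
    for r in regions_of(n,"red_knob"): print("reg",round(r["p"],2),r["bbox"],r["mask"].sum())
v=np.vstack(ims); 
cv2.imwrite("pics/a.png",ims[0][:,:,::-1]);cv2.imwrite("pics/b.png",ims[1][:,:,::-1])
E
```

```text
{'time': np.float64(0.0), 'q': array([-1.169,  0.265,  1.605, -0.   ,  1.274, -0.037]), 'joint_vel': array([ 0.   ,  0.001, -0.   , -0.002, -0.001,  0.001]), 'joint_torque': array([ 1.0000e-03, -5.1511e+01, -3.6732e+01, -0.0000e+00,  1.3000e-02,
        0.0000e+00]), 'tool_pos': array([ 0.286, -0.61 ,  0.23 ]), 'tcp_rot': array([-3.064e+00, -6.830e-01,  1.000e-03]), 'wrist_force': array([-0.334,  0.734, -0.83 ]), 'torque': array([ 0.017, -0.026, -0.074]), 'grip_force': np.float64(0.0), 'width': np.float64(0.998)}
top 459.3289187419614 [[0.374, -0.03, 1.175], [0.216, 0.03, -0.976]]
red_knob 0.74 [273.1 179.3] [ 0.6739 -0.0333  0.004 ]
red_knob 0.71 [234.6 189.8] [0.6307 0.0621 0.004 ]
red_knob 0.45 [274.2 213.5] [ 0.5841 -0.0491  0.004 ]
red_knob_center 0.66 [274.8 176.9] [ 0.6768 -0.0367  0.02  ]
red_knob_center 0.61 [274.4 212.2] [ 0.5846 -0.0489  0.02  ]
red_knob_center 0.49 [233.7 181.8] [0.6478 0.0666 0.02  ]
bracket 0.73 [157.1 256. ] [0.4314 0.2296 0.    ]
bracket 0.53 [362.1 271.4] [ 0.4714 -0.2899  0.    ]
bracket_head 0.87 [157.2 238.8] [0.4739 0.2363 0.007 ]
slot 0.81 [271.
[... 791 characters left out ...]
.02  ]
red_knob_center 0.61 [277.1 178. ] [0.6467 0.0728 0.02  ]
red_knob_center 0.49 [263.9 216.8] [ 0.5846 -0.0519  0.02  ]
bracket 0.64 [176.8 163.4] [0.4264 0.2229 0.    ]
bracket_head 0.78 [192.6 153.1] [0.4701 0.2485 0.007 ]
slot 0.58 [248.2 221.4] [ 0.5529 -0.04    0.004 ]
tray 0.82 [243.5 225.6] [ 0.5413 -0.0461  0.    ]
bin 0.6 [230.8 325.3] [ 0.4689 -0.2867  0.    ]
bar 0.89 [212.8 230.3] [ 0.4756 -0.0485  0.004 ]
bar 0.71 [175.9 162.8] [0.4244 0.2202 0.004 ]
blue_knob 0.75 [353.1 254.5] [ 0.7325 -0.1828  0.    ]
white_knob 0.6 [318.1 173.2] [0.7544 0.0921 0.    ]
reg 0.73 [266.8, 171.5, 19.0, 23.8] 360
reg 0.64 [257.7, 208.2, 13.4, 16.5] 186
reg 0.62 [294.1, 189.8, 21.5, 26.9] 392
```

View pics/a.png

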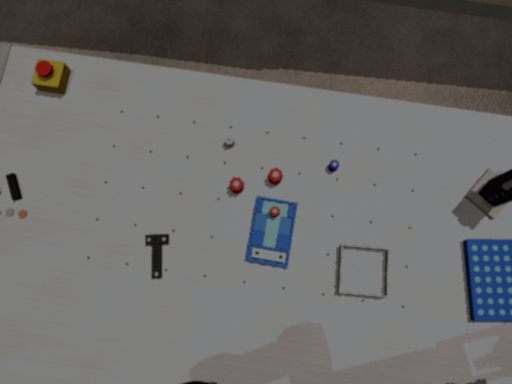

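View pics/b.png

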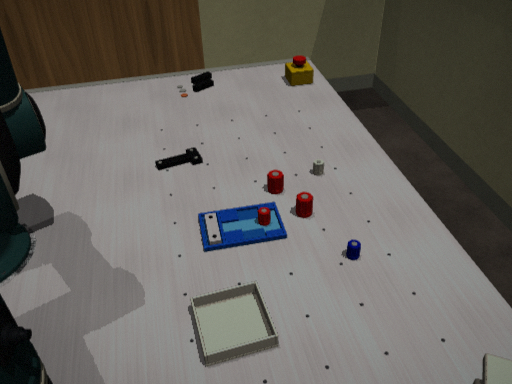

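The top picture shows red knob candidates at (237,185), (275,177) and (274,212), plus the e-stop button at (44,69). The smallest is the one at (274,212), inside the tray (side view (264,216)). I'll check it in a close crop and fit the poses.

```bash
cat > fit.py <<'E'
from h import *
from scipy.optimize import minimize
S=4
def sil(c,pts,hulls):
    m=np.zeros((384*S,512*S),np.uint8)
    for h in hulls:
        p=np.array([proj(c,pts[i]) for i in h]); hu=cv2.convexHull(((p+.5)*S-.5).round(0).astype(np.int32)); cv2.fillConvexPoly(m,hu,255)
    return cv2.resize(m,(512,384),interpolation=cv2.INTER_AREA)/255.
def box(x0,x1,y0,y1,z0,z1): return np.array([(x,y,z) for x in(x0,x1) for y in(y0,y1) for z in(z0,z1)])
BR=[box(-.055,.029,-.012,.012,0,.014),box(.029,.055,-.029,.029,0,.014)]
TR=[box(-.085,.085,-.054,.054,0,.011)]
def fit(cams,soft,boxes,x0,z=0):
    pts=np.vstack(boxes); hulls=[range(8*i,8*i+8) for i in range(len(boxes))]
    def cost(v):
        a=v[2]; P=pts@R.from_euler('z',a).as_matrix().T+[v[0],v[1],z]
        return sum(((sil(c,P,hulls)-s)**2).sum() for c,s in zip(cams,soft))
    x0=np.array(x0); sx=np.vstack([x0]+[x0+d for d in np.diag([.008,.008,.15])])
    r=minimize(cost,x0,method='Nelder-Mead',options=dict(initial_simplex=sx,xatol=1e-4,fatol=.05,maxiter=200)); return r.x,r.fun
def near(c,xy,rad=45):
    m=np.zeros((384,512),np.uint8); cv2.circle(m,tuple(int(v) for v in proj(c,[*xy,0])),rad,1,-1); return m
def blue(c,xy):
    i=c["image"].astype(int); m=((i[:,:,2]-i[:,:,0]>40)&(near(c,xy,65)>0)).astype(np.uint8)
    n,l,st,_=cv2.connectedComponentsWithStats(m); k=1+np.argmax(st[1:,4]); p=np.argwhere(l==k)[:,::-1].astype(np.int32)
    o=np.zeros_like(m); cv2.fillConvexPoly(o,cv2.convexHull(p),1); return o.astype(float)
def dark(c,xy):
    g=c["image"].max(2).astype(float); n=near(c,xy); bg=np.median(g[n>0]); return np.clip((bg-25-g)/(bg-55),0,1)*n
E
python3 - <<'E'
from fit import *
cams=[read_camera("top"),read_camera("side")]
for c in [cams]: pass
print("tray",fit(cams,[blue(c,(.538,-.05)) for c in cams],TR,(.538,-.05,-.1)))
for k in ([0,1],[0],[1]):
    cc=[cams[i] for i in k]
    print("br",k,fit(cc,[dark(c,(.437,.23)) for c in cc],BR,(.432,.23,.1)))
    if len(k)==1: print("tray",fit(cc,[blue(c,(.538,-.05)) for c in cc],TR,(.538,-.05,-.1)))
a=cams[0]["image"][145:280,220:320];b=cams[1]["image"][160:260,190:320]
a=cv2.resize(a,(444,600),interpolation=3);b=cv2.resize(b,(350,269),interpolation=3)
o=np.zeros((600,796,3),np.uint8);o[:,:444]=a;o[:269,446:796]=b
b=cams[0]["image"][225:285,135:180]; o[275:595,446:686]=cv2.resize(b,(240,320),interpolation=3)
cv2.imwrite("pics/c.png",o[:,:,::-1])
# red knob blob centroids
for c in cams:
    i=c["image"].astype(int); n=near(c,(.583,-.049),12)
    m=(i[:,:,0]-i[:,:,1:].max(2)>40)&(n>0); p=np.argwhere(m).mean(0)[::-1]; print("red",p,m.sum(),at_z(c,p,.02))
E
```

```text
tray (array([ 0.53626082, -0.04789691, -0.02570496]), np.float64(69.14126874279123))
br [0, 1] (array([0.43014593, 0.22912477, 0.19674878]), np.float64(89.45817917259528))
br [0] (array([0.43100645, 0.22983645, 0.19834033]), np.float64(63.29133546392413))
tray (array([ 0.53687172, -0.0475795 , -0.02496032]), np.float64(26.361891580161476))
br [1] (array([0.42999884, 0.22858281, 0.20328966]), np.float64(22.631851559976585))
tray (array([ 0.53554473, -0.04833177, -0.02186604]), np.float64(30.311249519415608))
red [273.92857143 211.32142857] 56 [ 0.58667987 -0.04738609  0.02      ]
red [263.57971014 217.80434783] 138 [ 0.58321091 -0.05479445  0.02      ]
```

View pics/c.png

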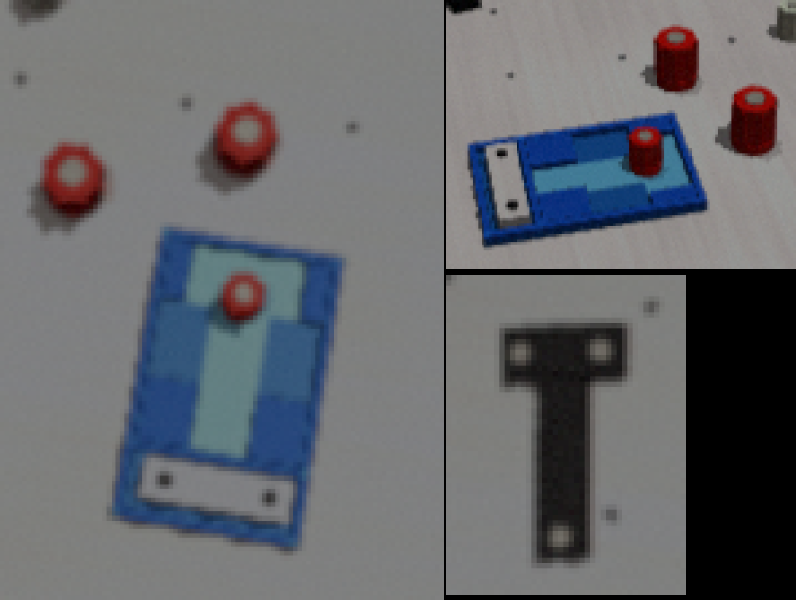

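The crop confirms that the knob in the tray is the smallest of the three, and it stands in the wide end. The pale T crossbar faces +x. I'm turning the tool first, then moving over the knob.

apply_moves(
  fingers=[1,1,1,1,1,1,1,1,1,1,1,1],
  travel=[
    [0,0,0],
    [0,0,0],
    [0,0,0],
    [0,0,0],
    [0,0,0],
    [0.3,-0.6,0],
    [0.3,-0.6,0],
    [0.3,-0.6,0],
    [0.3,-0.6,0],
    [0.3,-0.6,0],
    [0.3,-0.6,0],
    [0.3,-0.6,0],
  ],
  rotation=[
    [0,0,0.89],
    [0,0,0.89],
    [0,0,0.89],
    [0,0,0.89],
    [0,0,0.89],
    [0,0,0],
    [0,0,0],
    [0,0,0],
    [0,0,0],
    [0,0,0],
    [0,0,0],
    [0,0,0],
  ],
)

```text
time: 2.5
tool_pos: [0.3979, -0.4028, 0.2315]
tcp_rot: [3.141, -0.043, 0.0]
wrist_force: [0.7, -0.1, -0.5]
width: 1.0
grip_force: 0.0
```

apply_moves(
  fingers=[1,1,1,1,1,1,1,1,1,1,1,1],
  travel=[
    [0.3,-0.6,0],
    [0.3,-0.6,0],
    [0.3,-0.6,0],
    [0.3,-0.6,0],
    [0.3,-0.6,0],
    [0.3,-0.6,0],
    [0.3,-0.6,0],
    [0.3,-0.6,0],
    [0.3,-0.6,0],
    [0.3,-0.6,0],
    [0.3,-0.6,0],
    [0,0,0],
  ],
  rotation=[
    [0,0,0],
    [0,0,0],
    [0,0,0],
    [0,0,0],
    [0,0,0],
    [0,0,0],
    [0,0,0],
    [0,0,0],
    [0,0,0],
    [0,0,0],
    [0,0,0],
    [0,0,0],
  ],
)

```text
time: 3.7
tool_pos: [0.5729, -0.0753, 0.2315]
tcp_rot: [-3.14, 0.037, -0.002]
wrist_force: [-0.9, -0.2, 0.2]
width: 1.001
grip_force: 0.0
```

```bash
cat > go.py <<'E'
import sys; from h import *
# go.py x y z yaw_deg : remaining moves in tool units (turn first, then shift)
x,y,z,yaw=map(float,sys.argv[1:]); s=read_state(); M=R.from_rotvec(s["tcp_rot"]).as_matrix()
cur=np.degrees(np.arctan2(M[1,0],M[0,0])); dyaw=(yaw-cur+180)%360-180
M2=R.from_euler('z',dyaw,degrees=True).as_matrix()@M
print("t",round(s["time"],2),"pos",np.round(s["tool_pos"],4),"yaw",round(cur,2),"tilt",np.round(M[:,2],4),"q",np.round(s["q"],2))
print("turn z units",round(-dyaw/6,3),"shift units (after turn)",np.round(M2.T@(np.array([x,y,z])-s["tool_pos"])/.05,3),"F",np.round(s["wrist_force"],1),"w",round(float(s["width"]),3),"g",round(float(s["grip_force"]),1))
E
python3 go.py .584 -.05 .014 -1.5
```

```text
t 3.7 pos [ 0.5729 -0.0753  0.2315] yaw -1.35 tilt [ 0.0012  0.0014 -1.    ] q [-0.17  0.08  1.82  0.    1.24  1.42]
turn z units 0.026 shift units (after turn) [ 0.203 -0.506  4.35 ] F [-0.9 -0.2  0.2] w 1.001 g 0.0
```

apply_moves(
  fingers=[0.8,0.7,0.7,0.7,0.7,0.7,0.7,0.7],
  travel=[
    [0,0,0],
    [0,0,0],
    [0,0,0.6],
    [0,0,0.6],
    [0,0,0.6],
    [0,0,0.6],
    [0,0,0.6],
    [0,0,0],
  ],
  rotation=[
    [0,0,0],
    [0,0,0],
    [0,0,0],
    [0,0,0],
    [0,0,0],
    [0,0,0],
    [0,0,0],
    [0,0,0],
  ],
)

```text
time: 4.5
tool_pos: [0.5666, -0.0791, 0.0766]
tcp_rot: [-3.14, 0.046, 0.015]
wrist_force: [-1.5, 0.6, 0.4]
width: 0.698
grip_force: 0.0
```

```bash
python3 go.py .584 -.05 .014 -1.5
```

```text
t 4.5 pos [ 0.5666 -0.0791  0.0766] yaw -1.66 tilt [-0.0096  0.0016 -1.    ] q [-0.18  0.22  1.96 -0.    0.97  1.42]
turn z units -0.027 shift units (after turn) [ 0.344 -0.59   1.249] F [-1.5  0.6  0.4] w 0.698 g 0.0
```

apply_moves(
  fingers=[0.7,0.7,0.7],
  travel=[
    [0.34,-0.59,0],
    [0,0,0],
    [0,0,0],
  ],
  rotation=[
    [0,0,0],
    [0,0,0],
    [0,0,0],
  ],
)

```text
time: 4.8
tool_pos: [0.5903, -0.05, 0.0831]
tcp_rot: [3.141, -0.042, 0.004]
wrist_force: [-0.3, -0.7, -0.3]
width: 0.701
grip_force: 0.0
```

```bash
python3 go.py .584 -.05 .014 -1.5; python3 - <<'E'
from h import *
c=read_camera("side"); i=c["image"][150:270,180:340]; cv2.imwrite("pics/d.png",cv2.resize(i,(800,600),interpolation=3)[:,:,::-1])
E
```

```text
t 4.8 pos [ 0.5903 -0.05    0.0831] yaw -1.53 tilt [ 2.3e-03 -6.0e-04 -1.0e+00] q [-0.13  0.24  1.92 -0.    0.97  1.47]
turn z units -0.006 shift units (after turn) [-0.129  0.002  1.382] F [-0.3 -0.7 -0.3] w 0.701 g 0.0
```

View pics/d.png

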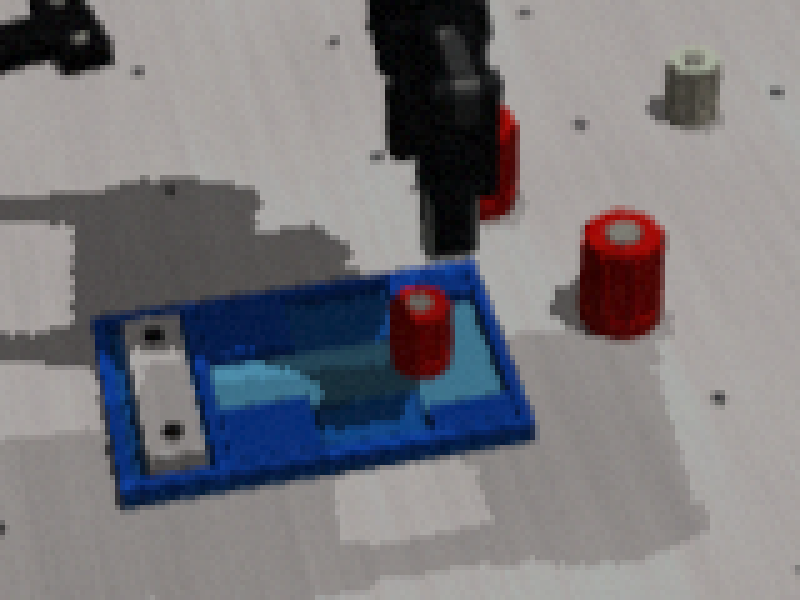

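The crop shows the gripper above and just behind the red knob (crop (420,335), full frame (264,217)), with nothing disturbed. I'll correct x and descend.

apply_moves(
  fingers=[0.7,0.7,0.7,0.7,0.7,0.7],
  travel=[
    [-0.12,0,0],
    [0,0,0.35],
    [0,0,0.35],
    [0,0,0.35],
    [0,0,0.33],
    [0,0,0],
  ],
  rotation=[
    [0,0,0],
    [0,0,0],
    [0,0,0],
    [0,0,0],
    [0,0,0],
    [0,0,0],
  ],
)

```text
time: 5.45
tool_pos: [0.58, -0.0497, 0.0101]
tcp_rot: [-3.141, 0.044, 0.008]
wrist_force: [-0.2, 0.8, -0.7]
width: 0.701
grip_force: 0.0
```

```bash
python3 go.py .584 -.05 .014 -1.5
```

```text
t 5.45 pos [ 0.58   -0.0497  0.0101] yaw -1.6 tilt [-5.3e-03  5.0e-04 -1.0e+00] q [-0.13  0.32  1.98 -0.    0.84  1.47]
turn z units -0.017 shift units (after turn) [ 0.079  0.003 -0.078] F [-0.2  0.8 -0.7] w 0.701 g 0.0
```

apply_moves(
  fingers=[0.7,0.7],
  travel=[
    [0,0,0],
    [0,0,0],
  ],
  rotation=[
    [0,0,0],
    [0,0,0],
  ],
)

```text
time: 5.65
tool_pos: [0.5839, -0.0498, 0.0136]
tcp_rot: [3.141, -0.043, 0.003]
wrist_force: [0.3, -0.0, 1.0]
width: 0.702
grip_force: 0.0
```

```bash
python3 go.py .584 -.05 .014 -1.5
```

```text
t 5.65 pos [ 0.5839 -0.0498  0.0136] yaw -1.58 tilt [ 1.9e-03 -3.0e-04 -1.0e+00] q [-0.13  0.32  1.97 -0.    0.84  1.47]
turn z units -0.014 shift units (after turn) [ 0.002  0.004 -0.008] F [ 0.3 -0.   1. ] w 0.702 g 0.0
```

apply_moves(
  fingers=[0.4,0.2,0.2,0.2,0.2,0.2,0.2,0.2],
  travel=[
    [0,0,0],
    [0,0,0],
    [0,0,0],
    [0,0,0],
    [0,0,0],
    [0,0,0],
    [0,0,-0.2],
    [0,0,-0.3],
  ],
  rotation=[
    [0,0,0],
    [0,0,0],
    [0,0,0],
    [0,0,0],
    [0,0,0],
    [0,0,0],
    [0,0,0],
    [0,0,0],
  ],
  newtons=30,
)

```text
time: 6.45
tool_pos: [0.5818, -0.0492, 0.0368]
tcp_rot: [-3.141, 0.043, 0.005]
wrist_force: [-0.4, -0.3, -0.2]
width: 0.266
grip_force: 29.4
```

```bash
python3 go.py .584 -.05 .1 -1.5;python3 go.py .47 -.287 .1 -1.5; python3 - <<'E'
from fit import *
cams=[read_camera("top"),read_camera("side")]
for c in cams:
  n="top" if c is cams[0] else "side"
  for r in regions_of(n,"bin")[:2]: 
    cc,s,a=cv2.minAreaRect(np.argwhere(r["mask"])[:,::-1].astype(np.float32)); print(r["p"],np.round(at_z(c,cc,.015),3))
c=cams[0]; i=c["image"][145:295,200:400]; cv2.imwrite("pics/e.png",np.hstack([cv2.resize(i,(400,300),interpolation=3),cv2.resize(cams[1]["image"][150:270,180:340],(400,300),interpolation=3)])[:,:,::-1])
E
```

```text
t 6.45 pos [ 0.5818 -0.0492  0.0368] yaw -1.56 tilt [-3.e-03  4.e-04 -1.e+00] q [-0.13  0.29  1.96  0.    0.89  1.47]
turn z units -0.01 shift units (after turn) [ 0.04   0.015 -1.265] F [-0.4 -0.3 -0.2] w 0.266 g 29.4
t 6.45 pos [ 0.5818 -0.0492  0.0368] yaw -1.56 tilt [-3.e-03  4.e-04 -1.e+00] q [-0.13  0.29  1.96  0.    0.89  1.47]
turn z units -0.01 shift units (after turn) [-2.115  4.813 -1.26 ] F [-0.4 -0.3 -0.2] w 0.266 g 29.4
0.79 [ 0.472 -0.29   0.015]
0.77 [ 0.475 -0.292  0.015]
```

View pics/e.png

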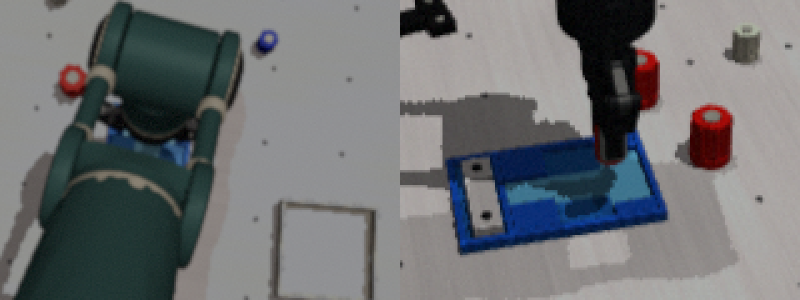

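The knob is gripped (width 0.266, 29 N) and lifted with the gripper at crop (612,150). I'm lifting further and carrying it to the bin, centred near (0.471, -0.289).

apply_moves(
  fingers=[0.2,0.2,0.2,0.2,0.2,0.2,0.2,0.2,0.2,0.2,0.2,0.2],
  travel=[
    [0,0,-0.6],
    [0,0,-0.6],
    [-0.3,0.7,0],
    [-0.3,0.7,0],
    [-0.3,0.7,0],
    [-0.3,0.7,0],
    [-0.3,0.7,0],
    [-0.3,0.7,0],
    [-0.3,0.65,0],
    [0,0,0],
    [0,0,0],
    [0,0,0],
  ],
  rotation=[
    [0,0,0],
    [0,0,0],
    [0,0,0],
    [0,0,0],
    [0,0,0],
    [0,0,0],
    [0,0,0],
    [0,0,0],
    [0,0,0],
    [0,0,0],
    [0,0,0],
    [0,0,0],
  ],
)

```text
time: 7.85
tool_pos: [0.4716, -0.2881, 0.0969]
tcp_rot: [-3.141, 0.042, 0.001]
wrist_force: [0.4, 0.4, -0.1]
width: 0.271
grip_force: 29.6
```

```bash
python3 go.py .472 -.289 .016 -1.5
```

```text
t 7.85 pos [ 0.4716 -0.2881  0.0969] yaw -1.55 tilt [-5.e-04  8.e-04 -1.e+00] q [-0.59  0.16  2.    0.    0.99  1.  ]
turn z units -0.008 shift units (after turn) [0.009 0.018 1.618] F [ 0.4  0.4 -0.1] w 0.271 g 29.6
```

apply_moves(
  fingers=[0.2,0.2,0.2,0.2,0.2,0.2,0.2,0.3,0.45,0.45,0.45,0.45],
  travel=[
    [0,0,0.5],
    [0,0,0.5],
    [0,0,0.4],
    [0,0,0.15],
    [0,0,0.07],
    [0,0,0],
    [0,0,0],
    [0,0,0],
    [0,0,0],
    [0,0,0],
    [0,0,0],
    [0,0,0],
  ],
  rotation=[
    [0,0,0],
    [0,0,0],
    [0,0,0],
    [0,0,0],
    [0,0,0],
    [0,0,0],
    [0,0,0],
    [0,0,0],
    [0,0,0],
    [0,0,0],
    [0,0,0],
    [0,0,0],
  ],
)

```text
time: 9.05
tool_pos: [0.4716, -0.2891, 0.0164]
tcp_rot: [3.141, -0.043, 0.0]
wrist_force: [-0.3, 0.2, 0.3]
width: 0.45
grip_force: 0.0
```

apply_moves(
  fingers=[0.45,0.45,0.45,0.45,0.45,0.45],
  travel=[
    [0,0,-0.2],
    [0,0,-0.5],
    [0,0,-0.5],
    [0,0,-0.5],
    [0,0,-0.3],
    [0,0,0],
  ],
  rotation=[
    [0,0,0],
    [0,0,0],
    [0,0,0],
    [0,0,0],
    [0,0,0],
    [0,0,0],
  ],
)

```text
time: 9.65
tool_pos: [0.4735, -0.2903, 0.1195]
tcp_rot: [3.138, -0.043, 0.008]
wrist_force: [0.2, -0.3, -0.4]
width: 0.448
grip_force: 0.0
```

```bash
python3 go.py .438 .2305 .1 11.4; python3 - <<'E'
from h import *
c=read_camera("side"); print([(round(r["p"],2),np.round(at_z(c,r["location"],.004),3)) for r in tip_of("side","red_knob")])
E
```

```text
t 9.65 pos [ 0.4735 -0.2903  0.1195] yaw -1.56 tilt [ 0.0049 -0.0033 -1.    ] q [-0.59  0.13  1.98  0.    1.03  1.  ]
turn z units -2.16 shift units (after turn) [  1.36  -10.351   0.365] F [ 0.2 -0.3 -0.4] w 0.448 g 0.0
[(0.74, array([ 0.471, -0.287,  0.004])), (0.73, array([ 0.677, -0.035,  0.004])), (0.69, array([0.633, 0.042, 0.004]))]
```

The knob is in the bin at (0.471, -0.287). Next I'm going to the bracket.

apply_moves(
  fingers=[0.7,0.7,0.7,0.7,0.7,0.7,0.7,0.7,0.7,0.7,0.7,0.7],
  travel=[
    [0,0,0],
    [0,0,0],
    [0,0,0],
    [0.08,-0.6,0],
    [0.08,-0.6,0],
    [0.08,-0.6,0],
    [0.08,-0.6,0],
    [0.08,-0.6,0],
    [0.08,-0.6,0],
    [0.08,-0.6,0],
    [0.08,-0.6,0],
    [0.08,-0.6,0],
  ],
  rotation=[
    [0,0,-0.72],
    [0,0,-0.72],
    [0,0,-0.72],
    [0,0,0],
    [0,0,0],
    [0,0,0],
    [0,0,0],
    [0,0,0],
    [0,0,0],
    [0,0,0],
    [0,0,0],
    [0,0,0],
  ],
)

```text
time: 10.95
tool_pos: [0.4517, -0.0158, 0.1144]
tcp_rot: [-3.125, -0.312, 0.005]
wrist_force: [1.3, 0.2, 0.0]
width: 0.7
grip_force: 0.0
```

apply_moves(
  fingers=[0.7,0.7,0.7,0.7,0.7,0.7,0.7,0.7,0.7,0.7,0.7],
  travel=[
    [0.08,-0.6,0],
    [0.08,-0.6,0],
    [0.08,-0.6,0],
    [0.08,-0.6,0],
    [0.08,-0.6,0],
    [0.08,-0.6,0],
    [0.08,-0.6,0],
    [0.08,-0.6,0],
    [0,0,0],
    [0,0,0],
    [0,0,0],
  ],
  rotation=[
    [0,0,0],
    [0,0,0],
    [0,0,0],
    [0,0,0],
    [0,0,0],
    [0,0,0],
    [0,0,0],
    [0,0,0],
    [0,0,0],
    [0,0,0],
    [0,0,0],
  ],
)

```text
time: 12.05
tool_pos: [0.4366, 0.2234, 0.1151]
tcp_rot: [3.125, 0.312, -0.004]
wrist_force: [-0.7, -0.2, 0.0]
width: 0.7
grip_force: 0.0
```

```bash
python3 go.py .438 .2305 .003 11.4
```

```text
t 12.05 pos [0.4366 0.2234 0.1151] yaw 11.39 tilt [-0.0022 -0.0014 -1.    ] q [ 0.42  0.02  2.11 -0.    1.02  1.79]
turn z units -0.002 shift units (after turn) [ 0.062 -0.135  2.241] F [-0.7 -0.2  0. ] w 0.7 g 0.0
```

apply_moves(
  fingers=[0.7,0.7,0.7,0.7,0.7,0.7,0.7,0.7],
  travel=[
    [0.06,-0.13,0],
    [0,0,0.5],
    [0,0,0.5],
    [0,0,0.5],
    [0,0,0.4],
    [0,0,0.2],
    [0,0,0],
    [0,0,0],
  ],
  rotation=[
    [0,0,0],
    [0,0,0],
    [0,0,0],
    [0,0,0],
    [0,0,0],
    [0,0,0],
    [0,0,0],
    [0,0,0],
  ],
)

```text
time: 12.85
tool_pos: [0.4397, 0.2314, 0.0118]
tcp_rot: [-3.126, -0.311, -0.001]
wrist_force: [-0.4, 0.6, -0.2]
width: 0.697
grip_force: 0.0
```

```bash
python3 go.py .438 .2305 .003 11.4;  python3 - <<'E'
from h import *
c=read_camera("side"); i=c["image"][115:205,130:250]; cv2.imwrite("pics/f.png",cv2.resize(i,(800,600),interpolation=3)[:,:,::-1])
E
```

```text
t 12.85 pos [0.4397 0.2314 0.0118] yaw 11.37 tilt [ 6.e-04  3.e-04 -1.e+00] q [ 0.43  0.18  2.16 -0.    0.8   1.81]
turn z units -0.005 shift units (after turn) [-0.037  0.011  0.177] F [-0.4  0.6 -0.2] w 0.697 g 0.0
```

View pics/f.png

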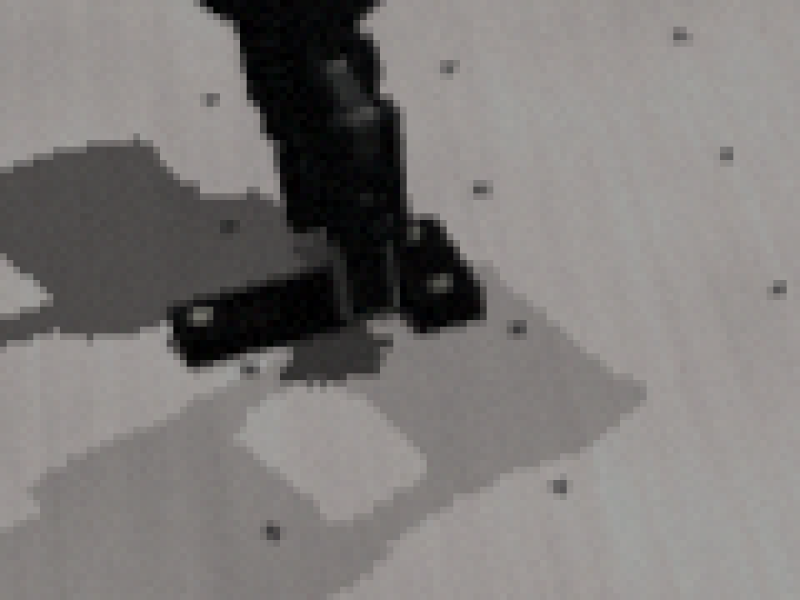

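The finger (crop (370,270)) straddles the stem just behind the crossbar (crop (440,280)). I'll back off about 4 mm, go down and grip.

apply_moves(
  fingers=[0.7,0.7,0.7,0.4,0.2,0.15,0.15,0.15,0.15,0.15],
  travel=[
    [-0.08,0,0],
    [0,0,0.16],
    [0,0,0],
    [0,0,0],
    [0,0,0],
    [0,0,0],
    [0,0,0],
    [0,0,0],
    [0,0,0],
    [0,0,0],
  ],
  rotation=[
    [0,0,0],
    [0,0,0],
    [0,0,0],
    [0,0,0],
    [0,0,0],
    [0,0,0],
    [0,0,0],
    [0,0,0],
    [0,0,0],
    [0,0,0],
  ],
  newtons=50,
)

```text
time: 13.9
tool_pos: [0.4356, 0.2308, 0.0037]
tcp_rot: [-3.126, -0.312, -0.001]
wrist_force: [-1.1, 0.0, 4.1]
width: 0.262
grip_force: 50.4
```

```bash
python3 go.py .438 .2305 .1 -1.4
```

```text
t 13.9 pos [0.4356 0.2308 0.0037] yaw 11.4 tilt [ 7.e-04  3.e-04 -1.e+00] q [ 0.44  0.19  2.18 -0.    0.78  1.81]
turn z units 2.134 shift units (after turn) [ 0.05   0.004 -1.927] F [-1.1  0.   4.1] w 0.262 g 50.4
```

apply_moves(
  fingers=[0.15,0.15,0.15,0.15,0.15,0.15,0.15,0.15,0.15,0.15],
  travel=[
    [0,0,-0.2],
    [0,0,-0.4],
    [0,0,-0.5],
    [0,0,-0.5],
    [0,0,-0.3],
    [0,0,0],
    [0,0,0],
    [0,0,0],
    [0,0,0],
    [0,0,0],
  ],
  rotation=[
    [0,0,0],
    [0,0,0],
    [0,0,0],
    [0,0,0],
    [0,0,0],
    [0,0,0.7],
    [0,0,0.7],
    [0,0,0.73],
    [0,0,0],
    [0,0,0],
  ],
)

```text
time: 14.9
tool_pos: [0.4347, 0.2304, 0.0981]
tcp_rot: [3.141, -0.035, -0.001]
wrist_force: [0.1, -0.2, -1.0]
width: 0.263
grip_force: 49.7
```

```bash
python3 - <<'E'
from fit import *
cams=[read_camera(n) for n in("top","side")]
F=[box(-.0595,.0245,-.0165,.0165,0,0),box(.0245,.0595,-.0335,.0335,0,0)]
soft=[]
for c in cams:
    i=c["image"].astype(float); n=near(c,(.555,-.048),40); g=i[:,:,1]; pale=((g>.6*i[:,:,2])&(i[:,:,2]-i[:,:,0]>25)&(n>0)).astype(float); soft.append(pale); print(pale.sum())
print("T top",fit(cams[:1],soft[:1],F,(.555,-.048,-.025),.004)); print("T side",fit(cams[1:],soft[1:],F,(.555,-.048,-.025),.004))
for k in([0],[1],[0,1]): cc=[cams[j] for j in k]; print("tray",fit(cc,[blue(c,(.538,-.05)) for c in cc],TR,(.536,-.048,-.02)))
c=cams[0]; o=[cv2.resize(c["image"][190:280,235:310],(500,600),interpolation=3),cv2.resize(cams[1]["image"][95:155,160:200],(300,450),interpolation=3)]
o[1]=np.vstack([o[1],np.zeros((150,300,3),np.uint8)]); cv2.imwrite("pics/g.png",np.hstack(o)[:,:,::-1])
E
python3 go.py .5613 -.0485 .06 -1.4
```

```text
1722.0
867.0
T top (array([ 0.55582663, -0.04760537, -0.00489723]), np.float64(912.2982545174932))
T side (array([ 0.55535119, -0.04719853, -0.03042433]), np.float64(195.87071126489812))
tray (array([ 0.53696067, -0.0475429 , -0.01937759]), np.float64(23.501222606689733))
tray (array([ 0.53559184, -0.04822044, -0.02245034]), np.float64(30.189680891964628))
tray (array([ 0.53594609, -0.04791657, -0.02007441]), np.float64(65.61471741637831))
t 15.0 pos [0.4349 0.2305 0.0981] yaw -1.31 tilt [-5.e-04 -2.e-04 -1.e+00] q [0.44 0.04 2.12 0.   0.98 2.03]
turn z units 0.015 shift units (after turn) [2.664 5.516 0.762] F [ 0.1 -0.3 -0.9] w 0.267 g 49.7
```

View pics/g.png

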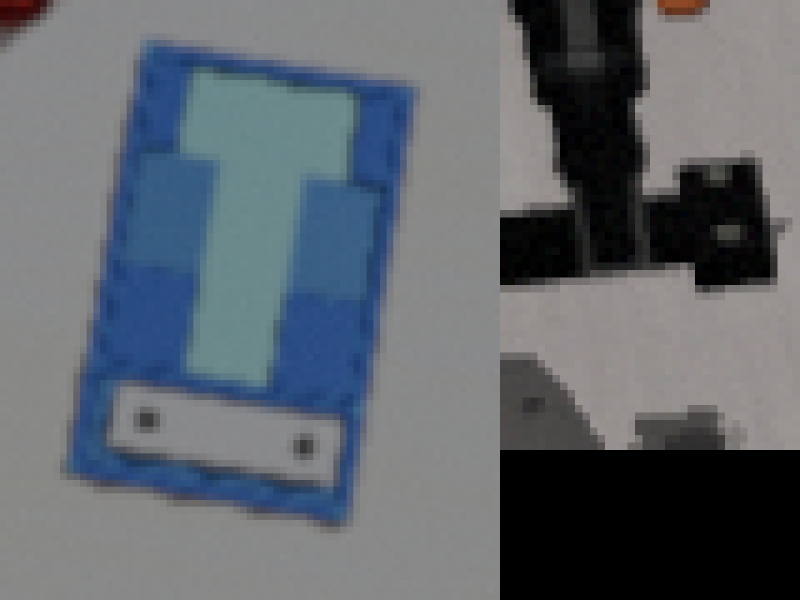

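The empty T compartment shows clearly (top crop (265,170)), and the bracket hangs level in the gripper with its crossbar toward +x. The slot fits agree at about (0.5556, -0.048) with yaw -1.2°.

apply_moves(
  fingers=[0.15,0.15,0.15,0.15,0.15,0.15,0.15,0.15,0.15,0.15,0.15,0.15],
  travel=[
    [0.2,0.4,0],
    [0.3,0.6,0],
    [0.3,0.6,0],
    [0.3,0.6,0],
    [0.3,0.6,0],
    [0.3,0.6,0],
    [0.3,0.6,0],
    [0.3,0.6,0],
    [0.2,0.5,0],
    [0.16,0.41,0],
    [0,0,0],
    [0,0,0],
  ],
  rotation=[
    [0,0,0],
    [0,0,0],
    [0,0,0],
    [0,0,0],
    [0,0,0],
    [0,0,0],
    [0,0,0],
    [0,0,0],
    [0,0,0],
    [0,0,0],
    [0,0,0],
    [0,0,0],
  ],
)

```text
time: 16.2
tool_pos: [0.5612, -0.0481, 0.098]
tcp_rot: [-3.141, 0.039, 0.001]
wrist_force: [-0.3, 0.3, -2.7]
width: 0.26
grip_force: 49.8
```

apply_moves(
  fingers=[0.15,0.15,0.15,0.15,0.15],
  travel=[
    [0,0,0.4],
    [0,0,0.5],
    [0,0,0.4],
    [0,0,0],
    [0,0,0],
  ],
  rotation=[
    [0,0,0],
    [0,0,0],
    [0,0,0],
    [0,0,0],
    [0,0,0],
  ],
)

```text
time: 16.7
tool_pos: [0.5608, -0.047, 0.0331]
tcp_rot: [-3.141, 0.036, 0.002]
wrist_force: [-0.4, -0.7, -1.9]
width: 0.263
grip_force: 49.8
```

```bash
python3 go.py .5612 -.0482 .0077 -1.3; python3 - <<'E'
from h import *
c=read_camera("side"); cv2.imwrite("pics/i.png",cv2.resize(c["image"][165:255,190:310],(800,600),interpolation=3)[:,:,::-1])
E
```

```text
t 16.7 pos [ 0.5608 -0.047   0.0331] yaw -1.31 tilt [-1.5e-03  4.0e-04 -1.0e+00] q [-0.13  0.26  2.01  0.    0.87  1.47]
turn z units -0.002 shift units (after turn) [0.01  0.024 0.507] F [-0.4 -0.7 -1.9] w 0.263 g 49.8
```

View pics/i.png

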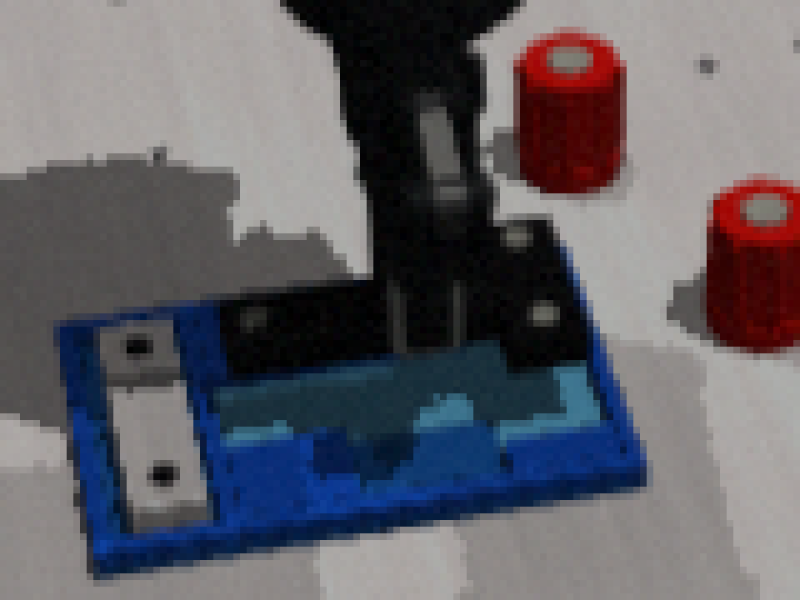

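The bracket hovers above the compartment: its tail's lower near corner is at crop (222,372) and the crossbar's is at (508,370). I'll check those pixels against the model.

```bash
python3 - <<'E'
from h import *
c=read_camera("side"); s=read_state(); p=s["tool_pos"]; print(p)
M=R.from_euler('z',-1.3,degrees=True).as_matrix()
for n,b in [("tail near bottom",(-.055,-.012,0)),("bar left near bottom",(.029,-.029,0)),("bar right near bottom",(.055,-.029,0)),("bar right far top",(.055,.029,.014))]:
    o=M@(np.array(b)-[.0056,0,0])+[p[0],p[1],p[2]-.0037]; print(n,np.round((proj(c,o)-[190,165])/.15+3.3))
E
python3 go.py .5612 -.0482 .0077 -1.3
```

```text
[ 0.5625459  -0.04757307  0.03462821]
tail near bottom [237. 380.]
bar left near bottom [517. 374.]
bar right near bottom [600. 361.]
bar right far top [556. 211.]
t 16.8 pos [ 0.5625 -0.0476  0.0346] yaw -1.33 tilt [ 2.1e-03 -1.0e-04 -1.0e+00] q [-0.13  0.26  2.01  0.    0.87  1.47]
turn z units -0.006 shift units (after turn) [-0.028  0.013  0.539] F [ 0.1  0.1 -1.3] w 0.261 g 49.8
```

apply_moves(
  fingers=[0.15,0.15,0.15,0.15,0.15,0.15],
  travel=[
    [0.02,0.01,0.15],
    [0,0,0.15],
    [0,0,0.05],
    [0,0,0],
    [0,0,0],
    [0,0,0],
  ],
  rotation=[
    [0,0,0],
    [0,0,0],
    [0,0,0],
    [0,0,0],
    [0,0,0],
    [0,0,0],
  ],
)

```text
time: 17.4
tool_pos: [0.5627, -0.0486, 0.0159]
tcp_rot: [3.141, -0.038, 0.0]
wrist_force: [-0.0, -0.5, -2.1]
width: 0.262
grip_force: 49.8
```

```bash
python3 go.py .5622 -.0482 .0077 -1.3; python3 - <<'E'
from h import *
o=[cv2.resize(read_camera(n)["image"][a:a+90,b:b+60],(400,600),interpolation=3) for n,a,b in (("side",165,190),("side",165,250))]
cv2.imwrite("pics/j.png",np.hstack(o)[:,:,::-1])
E
```

```text
t 17.4 pos [ 0.5627 -0.0486  0.0159] yaw -1.38 tilt [ 3.e-04 -0.e+00 -1.e+00] q [-0.13  0.29  2.02  0.    0.84  1.46]
turn z units -0.014 shift units (after turn) [-0.01  -0.008  0.164] F [-0.  -0.5 -2.1] w 0.262 g 49.8
```

View pics/j.png

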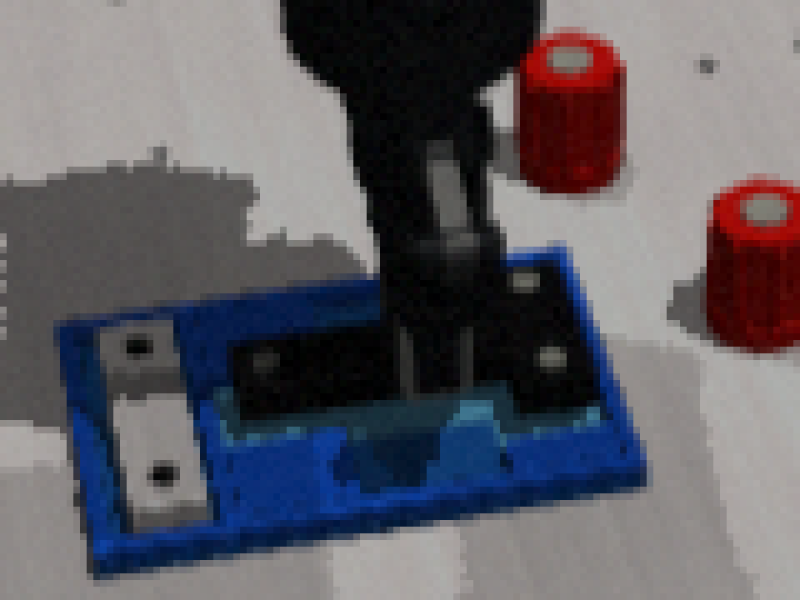

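The bracket is about 8 mm above the floor and aligned. The gap at the tail (crop (225,430)) looks larger than at the crossbar end (crop (603,410)). I'll shift back about 1.3 mm and lower gently.

apply_moves(
  fingers=[0.15,0.15,0.15,0.15,0.15,0.15],
  travel=[
    [-0.026,0,0],
    [0,0,0.06],
    [0,0,0.06],
    [0,0,0.03],
    [0,0,0],
    [0,0,0],
  ],
  rotation=[
    [0,0,0],
    [0,0,0],
    [0,0,0],
    [0,0,0],
    [0,0,0],
    [0,0,0],
  ],
)

```text
time: 18.1
tool_pos: [0.5611, -0.0485, 0.0081]
tcp_rot: [-3.141, 0.038, 0.0]
wrist_force: [0.9, 0.6, -1.3]
width: 0.26
grip_force: 49.8
```

```bash
python3 go.py .5615 -.0482 .0077 -1.3
```

```text
t 18.1 pos [ 0.5611 -0.0485  0.0081] yaw -1.38 tilt [-3.e-04  0.e+00 -1.e+00] q [-0.13  0.29  2.02 -0.    0.82  1.46]
turn z units -0.014 shift units (after turn) [ 0.008 -0.006  0.009] F [ 0.9  0.6 -1.3] w 0.26 g 49.8
```

apply_moves(
  fingers=[0.15,0.15,0.15,0.15],
  travel=[
    [0,0,0.01],
    [0,0,0.01],
    [0,0,0],
    [0,0,0],
  ],
  rotation=[
    [0,0,0],
    [0,0,0],
    [0,0,0],
    [0,0,0],
  ],
)

```text
time: 18.5
tool_pos: [0.5613, -0.0486, 0.0077]
tcp_rot: [3.141, -0.038, 0.0]
wrist_force: [-0.3, 0.4, 3.6]
width: 0.264
grip_force: 50.3
```

Contact shows on the wrist force, now +3.6 N up, at the expected height. I'm releasing with partial opening, then rising.

apply_moves(
  fingers=[0.35,0.5,0.5,0.5,0.5,0.5,0.5,0.5,0.5,0.5],
  travel=[
    [0,0,0],
    [0,0,0],
    [0,0,0],
    [0,0,0],
    [0,0,-0.2],
    [0,0,-0.5],
    [0,0,-0.6],
    [0,0,-0.6],
    [0,0,-0.6],
    [0,0,-0.6],
  ],
  rotation=[
    [0,0,0],
    [0,0,0],
    [0,0,0],
    [0,0,0],
    [0,0,0],
    [0,0,0],
    [0,0,0],
    [0,0,0],
    [0,0,0],
    [0,0,0],
  ],
)

```text
time: 19.5
tool_pos: [0.5612, -0.0485, 0.1644]
tcp_rot: [3.141, -0.038, 0.001]
wrist_force: [-0.3, 0.6, 0.5]
width: 0.502
grip_force: 0.0
```

apply_moves(
  fingers=[0.5,0.5,0.5,0.5,0.5,0.5,0.5,0.5,0.5,0.5],
  travel=[
    [-0.2,-0.6,0],
    [-0.2,-0.6,0],
    [-0.2,-0.6,0],
    [-0.2,-0.6,0],
    [-0.2,-0.6,0],
    [-0.2,-0.6,0],
    [-0.2,-0.6,0],
    [0,0,0],
    [0,0,0],
    [0,0,0],
  ],
  rotation=[
    [0,0,0],
    [0,0,0],
    [0,0,0],
    [0,0,0],
    [0,0,0],
    [0,0,0],
    [0,0,0],
    [0,0,0],
    [0,0,0],
    [0,0,0],
  ],
)

```text
time: 20.5
tool_pos: [0.4966, 0.1625, 0.1627]
tcp_rot: [3.141, -0.038, 0.001]
wrist_force: [-0.6, -0.5, 0.5]
width: 0.497
grip_force: 0.0
```

```bash
python3 - <<'E'
from h import *
t=read_camera("top")["image"][190:310,235:395]; s=read_camera("side")["image"][190:370,170:330]
o=np.zeros((450,800,3),np.uint8); o[:300,:400]=cv2.resize(t,(400,300),interpolation=3); o[:,400:]=cv2.resize(s,(400,450),interpolation=3)
cv2.imwrite("pics/k.png",o[:,:,::-1])
E
```

```text
(no output)
```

View pics/k.png

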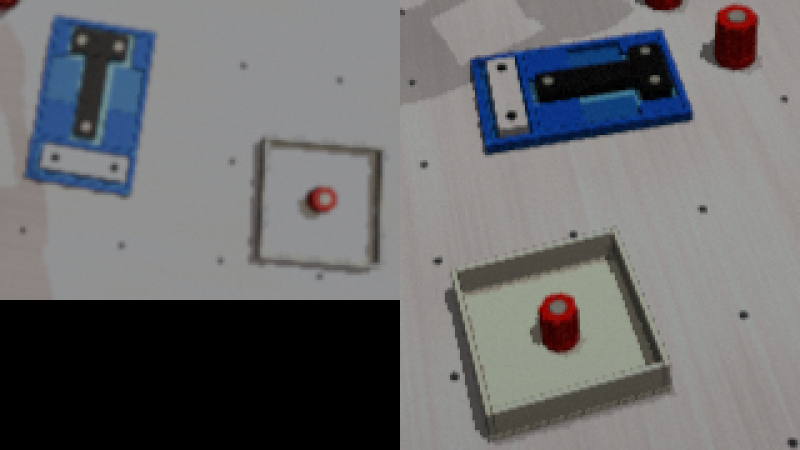

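The picture shows the bracket flat inside the T compartment (top crop (95,80)) with a pale margin round it. The red knob stands in the bin (top crop (322,200)) and the bar is still in the tray.

```bash
python3 -c "
from workcell import *
print(finish_job())"
```

```text
the job is handed in; nothing more can be done
None
```

The job is handed in at about 20.6 s: the last pictures show the red knob standing in the white bin and the bracket flat in the T compartment with its crossbar in the wide end; the bar is still in the tray, the blue and white knobs were not touched, and `finish_job()` gave no verdict.

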